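# Fold the plating-barrel door shut and tuck it under its lip

### The job

The plating barrel has been loaded but its door still stands open. Using the fingertips only, fold the green hinged door over until it lies flat on the barrel, then push it by its thumb ledge towards the orange lip until its free edge is tucked fully home beneath the lip, and take the hand away. Do not pinch the door, do not shift or tip the barrel unit, and leave everything else on the bench alone.

Things in the scene. Friction and masses are not known exactly. Their poses are not given: they have to be found in the camera images.
- unit: Plating-barrel unit, about 4.5 kg, loose on rubber feet: cream hexagonal barrel (axis along y, 168 mm long) between grey cheeks, black gear and motor at its +y end. Origin on the bench under the barrel's middle, z up, x from the door's hinge side (-x) to the orange lip (+x). Footprint x -95..95, y -130..183 mm; flat top 175 mm high; but for the open door nothing of it rises above 196 mm.
- door (a joint): Hinge angle of the green door (rad): 0 flat on the barrel, 1.57 upright, 2.3 fully back; starts leaning back, away from the lip. Slightly stiff, stays at any angle: 0.06 N m plus its weight (0.04 N m when level) moves it. The pin lies along the unit's y at unit x = -46 mm plus joint hinge_pin, 179.5 mm above the bench. Outer face 3.5 mm from the pin's axis (183 mm high when shut).
- hinge_pin (a joint): How far the pin, and the door on it, has slid in its slots towards the lip (m): 0 at the start (the swinging edge then clears the lip by 5 mm), 0.018 fully home (edge 13 mm past the lip's front edge). About 6 N slides it; it stays where left. Swing the door by pushing near its free edge: pushed hard low down or under the ledge it slides early and lands on top of the lip, not beneath.
- door_panel: The green outer panel of the door: 130 mm wide (along the unit's y), reaching from 5 to 76 mm from the pin, 4 mm thick, and its thumb ledge. Origin: middle of the hinge pin; x towards the free edge, z out of the outer face.
- door_mesh: The cream perforated inner face of the door, 118 mm wide, reaching from 9 to 71 mm from the pin, underneath when shut. Fingers on it and on the panel at the same time count as pinching. Same origin and axes as door_panel.
- door_edge (a point): Middle of the door's free edge, 76 mm from the pin.
- thumb_ledge (a point): Middle of the thumb ledge's upright rear face, which looks towards the hinge: a wedge on the door's outer face, 60 mm wide, 12 mm high, rear face 34 mm from the pin, sloping down to the panel at 62 mm from the pin. This point is 6 mm above the outer face.
- lip_edge (a point): Middle of the front edge of the orange retaining lip, at unit x 35, 189 mm above the bench. The lip spans unit y -65..65 mm: turned-up lead-in from x 35 to 41, then flat to x 54 with its underside 185 mm above the bench, closed by an upright at x 50.
- basket: Bystander: cream round dipping basket, 98 mm across its rim, 97 mm high; origin at its underside's centre.
- sample_slab: Bystander: mint-green slab with white tiles, 210 x 75 x 17 mm, lying on the bench; origin under its centre, x along its length.
- scoop: Bystander: steel spoon with a wooden handle, 190 mm long, lying on the bench; origin under its middle, x along it.
- beaker: Bystander: glass beaker, 68 mm across, 90 mm high; origin at its underside's centre.
- wash_pink: Bystander: pink wash bottle, 64 mm across, about 200 mm high with its spout; origin at its underside's centre.
- wash_yellow: Bystander: yellow wash bottle, same form.
- jar: Bystander: amber jar with a black cap, 70 mm across, 110 mm high; origin at its underside's centre.

How it is judged (in metres and radians):
At the end, for the whole second after the job is handed in: The door lies flat (within 0.05 rad) with its free edge tucked beneath the lip (slid at least 13.5 of its 18 mm, edge at least 8 mm past the lip's front edge and below it), everything at rest; the unit stands upright within 30 mm of where it was and no bystander has moved 30 mm (value of joint door below 0.05 rad and value of joint hinge_pin above 0.0135 m and x of door_edge in the frame of lip_edge above 0.008 m and z of door_edge in the frame of lip_edge below -0.003 m and velocity of joint door below 0.05 rad/s and linear speed of unit below 0.01 m/s and distance of each of unit, basket, sample_slab, scoop, beaker, wash_pink, wash_yellow, jar from where it was at the start of the episode below 0.03 m and angle between unit's own z axis and vertical below 0.03 rad); the robot touches nothing.
It fails at once if the door was pinched between the fingers (both faces pressed at once) (contact force between the fingers and door_mesh above 0.5 N and contact force between the fingers and door_panel above 0.5 N).
It fails at once if the barrel unit was lifted, tipped or shoved aside (angle between unit's own z axis and vertical above 0.12 rad or distance of unit from where it was at the start of the episode above 0.03 m or height (world z) of unit above 0.012 m).
It fails at once if a bystander was moved, lifted or knocked over (distance of any of basket, sample_slab, scoop, beaker, wash_pink, wash_yellow, jar from where it was at the start of the episode above 0.03 m or angle between any of basket, sample_slab, scoop, beaker, wash_pink, wash_yellow, jar's own z axis and vertical above 0.3 rad).
It also fails if it takes over 45 s, if anything falls off the work surface, if the arm or the gripper's body presses on something with over 40 N, if the wrist force passes 120 N, or if a joint passes its speed limit or range.

### The arm

A 6-joint arm with a two-finger parallel gripper is mounted at the origin on the work surface. World frame = base frame: x ahead of the robot, y to its left, z up, the work surface at z = 0. Lengths are in m, angles in degrees, forces in N, time in s.
With the tool pointing down it reaches from about 0.35 to 0.95 m from the base axis. Payload 17.4 kg.
Tool frame: the origin (TCP) lies between the finger pads; the fingertips stand 19 mm ahead of it and the grasp point (between the pads) is the TCP (r.nose_length is the distance from the TCP to the fingertips, in m); z points along the fingers, y is the line along which they close (so a half turn about z gives the same grasp; the last joint's range is limited). The gripper opens to 93 mm and grips with 3 to 60 N. Pads are 15 mm wide; open, the fingers measure 128 mm over their backs; the gripper's body (75 mm by 188 mm) begins 65 mm behind the grasp point.
Start: joints at [66.303, 6.646, 82.598, -0, 90.757, -2.166], TCP at [0.248, 0.628, 0.205] pointing down, gripper open.
Joint ranges: [-162.19, 162.19], [-47.58, 125.68], [4.15, 143.07], [-65.23, 245.23], [0.69, 171.88], [-170.13, 170.13]. Speed limits (degrees/s): [108.29, 108.29, 127.2, 180, 180, 180].

### API

Orientations are given as [roll, pitch, yaw] about the fixed x, y, z axes, in that order (R = Rz(yaw) Ry(pitch) Rx(roll)).
In Python, from rig import r gives the robot as it stands.
- The arm moves only by the tool carry_out, never from a script. Its argument "commands" is one flat list of numbers, 7 for each row, row after row: the finger opening in cm, from 0 to 9.3, then the shift along the tool's x, y, z in cm, then the turn, a rotation vector about the tool's x, y, z in rad. A call has 1 to 12 rows; each row shifts and turns the commanded pose from where the row before left it, along the tool's axes as they then stand; what a row does not reach is not made up. A row lasts 1/10 s, in which the tool goes at most 50 mm and 8.59 degrees, less where a joint would pass 70% of its speed; a pose out of reach is approached as far as the arm can. A call is refused whole if a number of a shift passes 5 or a number of a turn 0.15, either way. A call with a gripper value outside its range is refused whole. The fingers move at their own pace and stop on an object; "force" is the grip in N (left out, the last holds). Time passes only in rows, so rows that do not move let the fingers close. It gives the time, the measured TCP pose, the force, the opening and the grip force at its end, in the units of the state.
- r.read_state(): the state, without advancing time (a new reading comes with each control period).
- r.grab_frame(name): name is "scene" or "top" or "wrist"; returns a dict with "color" (480x640x3 uint8, blue, green, red), "fovy" (degrees; the focal length in pixels is half the picture's height over the tangent of half this angle, whatever the lens; pixels are square), "cx", "cy" (the principal point, pixels), "k1" (the pictures are not rectified: a ray, as slopes to the right and down, at radius r is drawn at 1 + k1 r^2 times it, then the intrinsics apply), "T" (4x4, takes a point from camera to world coordinates). Camera axes: x right, y down, z forward; pixel columns grow to the right and rows downward; lengths in m; the calibration is good to about 2 mm. A picture is of the moment at which its call begins. There is no depth.
- r.finish_job(): hands the job in; it is judged then, once.
Trained networks look in a picture, given as the dict that the camera call returned (one of the last four; its "shot" number tells which), for a name from the list of things; names that differ only in an ending like _2 or _b are one class to them, and where a whole thing is asked for, a point or a joint stands for the part that bears it (a point fixed in the world has none). Each returns a list of dicts, best first, with "confidence" (0 to 1); they miss things now and then, are a little off and sometimes report something else, mostly with a low value. They report only what shows in the picture. A call takes as long as a camera call.
- r.spot_in(picture, target): "location" ([x, y, z] in m, in the coordinates of the camera as it stood for that picture, good to about 4 mm: the middle of the surface that is visible of it).
- r.masks_of(picture, target): "pixels" (480x640 bool, what is visible of it).
- r.spot_point(picture, target): "location" ([x, y, z] in m, in the coordinates of the camera as it stood for that picture, good to about 4 mm: a listed point, or the origin of a listed thing).
The state is a dict: "time": time; "qpos": joint angles; "dq": joint speeds; "tau": joint torques, N m; "ee_pos": TCP position; "tool_rot": TCP orientation; "contact_force": force on the tool from outside, world axes, zero at the start; "ft_torque": the same for the moment, N m; "grip_width": finger opening in m; "grip_force": force on a finger pad.
Only numpy, scipy, OpenCV 4.12 (cv2) and the standard library are available. Lean on these libraries where they do the work, as an engineer would, in place of code of your own. Each camera call takes 0.05 s, during which the arm holds its last target. There are 200 camera calls.

## Working session

There is one attempt and no reset: what is moved stays moved. The work goes in short steps, Python scripts to look and compute and a tool call to move; the robot and the scene stay as the last step left them, time stands still between calls to the robot, and variables do not carry over. Pictures are saved under pics/ and viewed, at most 12 in all, crops included, and the job is handed in when it is done.

Besides the shell and the picture viewer there is one more tool, called by a JSON object that holds its "fn" and its "kwargs". carry_out: Moves the arm, as the interface text tells. Its arguments: {"type":"object","properties":{"commands":{"type":"array","items":{"type":"number"}},"force":{"type":"number"}},"required":["commands"]}

```bash
mkdir -p pics; cat > h.py <<'E'
from rig import r
import numpy as np, cv2
def w(p,l): return (p["T"]@np.r_[l,1])[:3]
def look(n,names,fn=None):
    p=r.grab_frame(n)
    if fn: cv2.imwrite("pics/"+fn,p["color"])
    for t in names:
        for d in r.spot_point(p,t)[:1]:
            print(n,t,np.round(w(p,d["location"]),4),round(d["confidence"],2))
    return p
E
python3 - <<'E'
from h import *
N=["unit","door_panel","door_edge","thumb_ledge","lip_edge","basket","sample_slab","scoop","beaker","wash_pink","wash_yellow","jar"]
for c in ["scene","top"]: look(c,N,c+"0.png")
look("wrist",N[:5],"wrist0.png")
s=r.read_state();print(s["ee_pos"],s["tool_rot"],s["time"],s["grip_width"])
a=[cv2.imread(f"pics/{c}0.png") for c in("scene","top","wrist")]
cv2.imwrite("pics/all.png",cv2.resize(np.vstack([np.hstack(a[:2]),np.hstack([a[2],a[2]*0])]),(800,600)))
E
```

```text
scene unit [ 5.592e-01 -1.353e-01 -5.000e-04] 0.93
scene door_panel [ 0.5093 -0.1269  0.1752] 0.61
scene door_edge [ 0.4706 -0.1183  0.2458] 0.68
scene thumb_ledge [ 0.4883 -0.1189  0.2035] 0.98
scene lip_edge [ 0.5925 -0.1442  0.1889] 0.79
scene basket [ 0.5097 -0.3621  0.0041] 0.61
scene sample_slab [ 0.3678 -0.094   0.0013] 0.64
scene scoop [ 0.6933 -0.1779  0.0055] 0.58
scene beaker [ 0.637   0.0952 -0.0053] 0.71
scene wash_pink [ 0.5122 -0.1258  0.1777] 0.74
scene wash_yellow [ 0.4487  0.5811 -0.0009] 0.89
scene jar [ 0.392  -0.4693  0.0026] 0.81
top unit [ 0.5628 -0.1261  0.004 ] 0.73
top door_panel [ 0.5171 -0.1249  0.1753] 0.72
top door_edge [ 0.4737 -0.1089  0.2444] 0.95
top thumb_ledge [ 0.4908 -0.1113  0.2029] 0.6
top lip_edge [ 0.596  -0.1352  0.1939] 0.68
top basket [ 0.5124 -0.3519 -0.0012] 0.66
top sample_slab [ 3.677e-01 -8.560e-02 -2.000e-04] 0.63
top scoop [ 0.6968 -0.1742 -0.0057] 0.67
top beaker [0.648  0.0973 0.0008] 0.93
top wash_pink [ 0.4669 -0.5672  0.0006] 0.74
top wash_yellow [0.4466 0.5852 0.0012] 0.92
top jar [ 0.3921 -0.4659 -0.0039] 0.63
[0.24774057 0.62789652 0.20545233] [-1.79998991e+02  8.55610382e-05  1.58468317e+02] 1.6 0.09281043301494024
```

View pics/all.png

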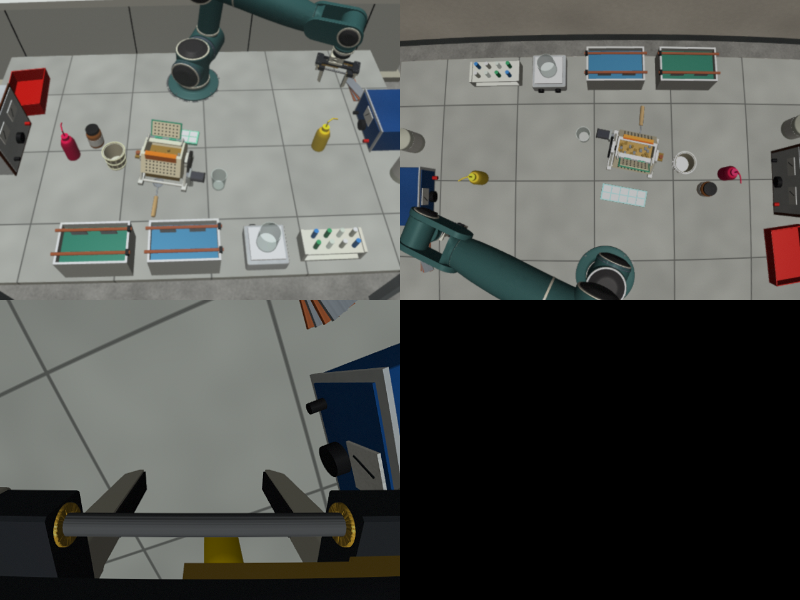

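{"fn": "carry_out", "kwargs": {"commands": [7,0,0,-4.5,0,0,-0.09,7,0,0,-4.5,0,0,-0.09,7,-1.6,-3.4,0,0,0,0,7,-1.6,-3.4,0,0,0,0,7,-1.6,-3.4,0,0,0,0,7,-1.6,-3.4,0,0,0,0,7,-1.6,-3.4,0,0,0,0,7,-1.6,-3.4,0,0,0,0,7,-1.6,-3.4,0,0,0,0,7,-1.6,-3.4,0,0,0,0,7,-1.6,-3.4,0,0,0,0,7,-1.6,-3.4,0,0,0,0]}}

```text
time: 2.8
ee_pos: [0.3385, 0.2618, 0.2956]
tool_rot: [180.0, 0.0, 168.8]
contact_force: [0.5, 0.3, 0.1]
grip_width: 0.07
grip_force: 0.0
```

{"fn": "carry_out", "kwargs": {"commands": [7,-1.6,-3.4,0,0,0,0,7,-1.6,-3.4,0,0,0,0,7,-1.6,-3.4,0,0,0,0,7,-1.6,-3.4,0,0,0,0,7,-1.6,-3.4,0,0,0,0,7,-1.6,-3.4,0,0,0,0,7,-1.6,-3.4,0,0,0,0,7,0,0,0,0,0,0]}}

```text
time: 3.6
ee_pos: [0.4025, 0.0048, 0.2953]
tool_rot: [-180.0, -0.0, 168.5]
contact_force: [0.1, 0.5, 0.4]
grip_width: 0.0699
grip_force: 0.0
```

```bash
python3 - <<'E'
from h import *
N=["unit","door_panel","door_edge","thumb_ledge","lip_edge"]
look("wrist",N,"w1.png");look("wrist",N);look("top",N);look("scene",N,"s1.png")
s=r.read_state();print(s["ee_pos"],s["tool_rot"],s["time"])
a=[cv2.imread(f"pics/{c}1.png") for c in "ws"]
a[1]=cv2.resize(a[1][150:330,150:390],(640,480))
cv2.imwrite("pics/v1.png",cv2.resize(np.hstack(a),(800,300)))
E
```

```text
wrist unit [ 0.5643 -0.1316 -0.0009] 0.67
wrist door_edge [ 0.5612 -0.132  -0.0016] 0.39
wrist lip_edge [ 0.593  -0.1435  0.1904] 0.7
wrist unit [ 0.5594 -0.1317  0.0036] 0.68
wrist door_edge [ 0.3664 -0.086  -0.0011] 0.71
wrist thumb_ledge [ 0.5614 -0.1325 -0.0011] 0.67
wrist lip_edge [ 0.591  -0.1455  0.1907] 0.58
top unit [ 0.5937 -0.136   0.1928] 0.65
top door_panel [ 0.5157 -0.1235  0.1766] 0.46
top door_edge [ 0.473  -0.1118  0.2449] 0.92
top thumb_ledge [ 0.4876 -0.1112  0.2041] 0.71
top lip_edge [ 0.5925 -0.1366  0.1916] 0.94
scene unit [ 0.5595 -0.1367 -0.0013] 0.72
scene door_panel [ 0.5141 -0.125   0.1779] 0.75
scene door_edge [ 0.4722 -0.1183  0.2461] 0.88
scene thumb_ledge [ 0.4907 -0.1186  0.2018] 0.89
scene lip_edge [ 0.5926 -0.1413  0.1875] 0.78
[0.40209723 0.00801246 0.29544927] [1.79998760e+02 4.93062933e-04 1.68775546e+02] 4.8
```

View pics/v1.png

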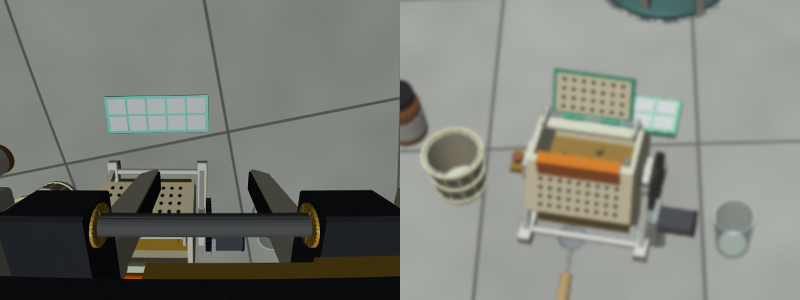

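{"fn": "carry_out", "kwargs": {"commands": [7,-1.6,-2.7,0,0,0,0,7,-1.6,-2.7,0,0,0,0,7,-1.6,-2.7,0,0,0,0,7,-1.6,-2.7,0,0,0,0,7,0,0,1.3,0,0,0,7,0,0,1.3,0,0,0,7,0,0,1.3,0,0,0,7,0,0,1.3,0,0,0,7,0,0,0,0,0,0]}}

```text
time: 5.7
ee_pos: [0.4432, -0.1095, 0.2414]
tool_rot: [180.0, -0.1, 168.8]
contact_force: [0.4, 0.3, -0.3]
grip_width: 0.0703
grip_force: 0.0
```

```bash
python3 - <<'E'
from h import *
N=["door_edge","lip_edge","door_panel"]
look("top",N,"t2.png");look("scene",N,"s2.png")
s=r.read_state();print(s["ee_pos"],s["tool_rot"],s["time"],s["contact_force"])
P=np.array([.514,-.1245]);u=np.array([.98,-.198]);v=np.array([.198,.98]);d=s["ee_pos"][:2]-P;print("rel",d@u,d@v,s["ee_pos"][2]-.019-.1795)
a=[cv2.imread(f"pics/{c}2.png") for c in "ts"]
a[1]=cv2.resize(a[1][150:330,150:390],(640,480));a[0]=cv2.resize(a[0][150:330,250:490],(640,480))
cv2.imwrite("pics/v2.png",cv2.resize(np.hstack(a),(800,300)))
E
```

```text
top door_edge [ 0.4473  0.5835 -0.0014] 0.52
top lip_edge [ 0.5912 -0.1356  0.1914] 0.65
scene door_edge [ 0.4732 -0.117   0.2459] 0.86
scene lip_edge [ 0.5957 -0.1437  0.1854] 0.81
scene door_panel [ 0.5106 -0.1251  0.1826] 0.52
[ 0.44398479 -0.11037368  0.24386162] [-1.79995146e+02  3.32446696e-02  1.68783264e+02] 6.1 [ 0.22696043  0.38117557 -0.62305198]
rel -0.07141191794694783 -1.922044926245571e-05 0.04536162045157355
```

View pics/v2.png

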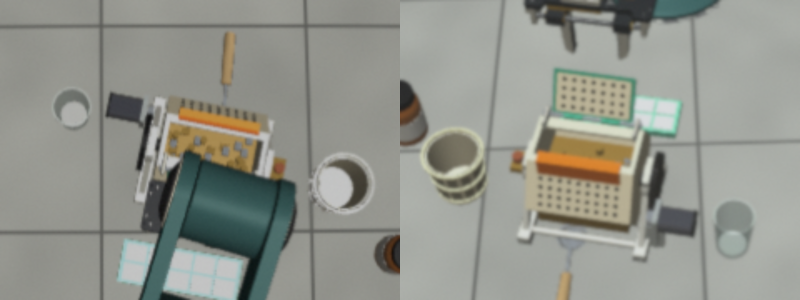

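```bash
python3 - <<'E'
from h import *
p=r.grab_frame("scene");im=p["color"].copy()
f=240/np.tan(np.radians(p["fovy"]/2));Ti=np.linalg.inv(p["T"])
s=r.read_state();e=s["ee_pos"];print(s["time"],e)
def pj(q):
    c=Ti@np.r_[q,1];m=c[:2]/c[2];m=m*(1+p["k1"]*(m@m));return m*f+[p["cx"],p["cy"]]
S=5;x0,y0=190,130
big=cv2.resize(im[y0:y0+120,x0:x0+160],None,fx=S,fy=S,interpolation=cv2.INTER_CUBIC)
v=np.array([.198,.98,0]);u=np.array([.98,-.198,0]);P=np.array([.514,-.1245,.1795])
def mk(q,c): 
    a=(pj(q)+.5-[x0,y0])*S;cv2.circle(big,tuple(int(t) for t in a),4,c,-1)
for k in(-1,1):
    mk(e-[0,0,.019]+k*.044*v,(0,0,255))
    for th in (1.9,2.1,2.3): mk(P+.076*(np.cos(th)*u+np.sin(th)*np.array([0,0,1]))+k*.065*v,(255,0,255))
    mk(P+k*.065*v,(255,0,0)); mk(P+.081*u+np.array([0,0,.0095])+k*.065*v,(255,255,0))
cv2.imwrite("pics/v3.png",big)
E
```

```text
6.15 [ 0.44396331 -0.11036584  0.2437661 ]
```

View pics/v3.png

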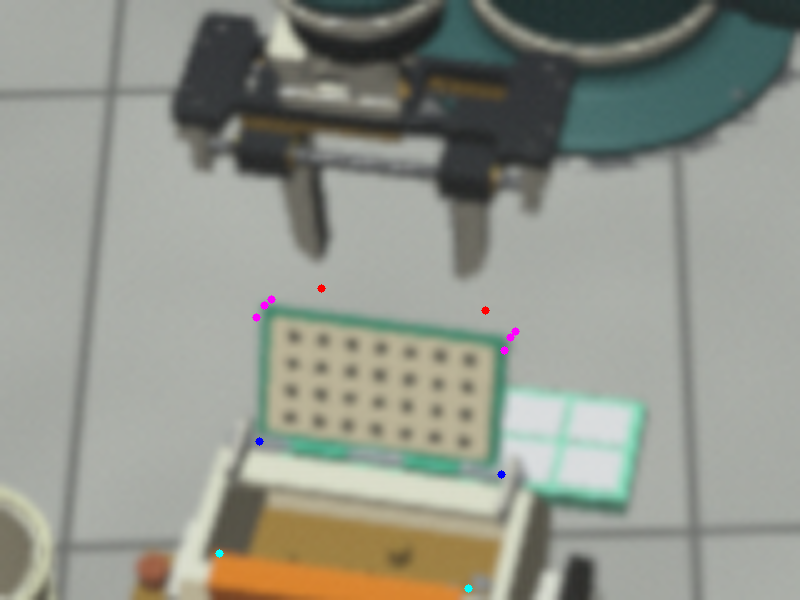

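```bash
python3 - <<'E'
from h import *
print(r.nose_length)
v=np.array([.195,.981,0]);u=np.array([.981,-.195,0])
s=r.read_state();e=s["ee_pos"];print(s["grip_width"])
out=[]
for n in("wrist","scene"):
    p=r.grab_frame(n);im=p["color"].copy()
    f=240/np.tan(np.radians(p["fovy"]/2));Ti=np.linalg.inv(p["T"])
    print(n,p["T"][:3,3]-e,p["T"][:3,2],p["k1"])
    S=1 if n=="wrist" else 5;x0,y0=(0,0) if S==1 else (215,135)
    big=im if S==1 else cv2.resize(im[y0:y0+96,x0:x0+128],None,fx=S,fy=S,interpolation=cv2.INTER_CUBIC)
    for k in(-1,1):
      for dz,c in((.019,(0,0,255)),(0,(0,255,0)),(-.03,(255,0,0))):
       for du in(-.0075,.0075):
        for ww in (.035,.0525):
          q=e-[0,0,dz]+k*ww*v+du*u
          c2=Ti@np.r_[q,1];m=c2[:2]/c2[2];m=m*(1+p["k1"]*(m@m))*f+[p["cx"],p["cy"]]
          a=(m+.5-[x0,y0])*S
          if abs(a).max()<2000: cv2.circle(big,tuple(int(t) for t in a),3,c,-1)
    out.append(big)
cv2.imwrite("pics/v4.png",cv2.resize(np.hstack(out),(800,300)))
E
```

```text
0.019
0.06973477343333216
wrist [-0.0744523   0.01428896  0.18033234] [ 0.26371982 -0.05214715 -0.96318873] -0.028289386449606338
scene [1.0405435  0.10438671 1.18715788] [-0.5718827   0.02112977 -0.82006323] -0.04576928641152711
```

View pics/v4.png

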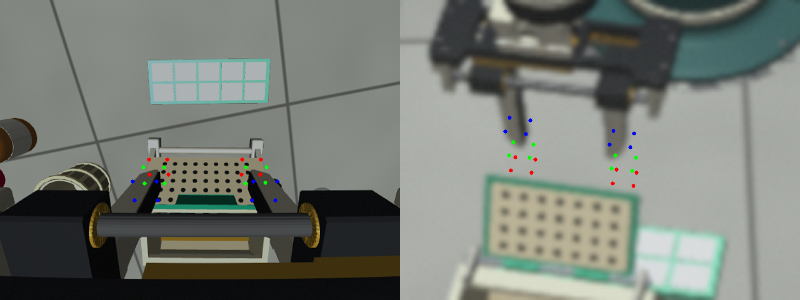

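{"fn": "carry_out", "kwargs": {"commands": [0,0,0,0,0,0,0,0,0,0,0,0,0,0,0,0,0,0,0,0,0,0,0,0,0,0,0,0,0,0,0,0,0,0,0,0,0,0,0,0,0,0,0,0,0,0,0,0,0,0,0,0,0,0,0,0], "force": 10}}

```text
time: 7.05
ee_pos: [0.4439, -0.1104, 0.2434]
tool_rot: [-180.0, 0.0, 168.8]
contact_force: [0.8, -0.1, 0.5]
grip_width: 0.0106
grip_force: 0.0
```

```bash
cat > ov.py <<'E'
from h import *
import sys
def ov(fn):
    v=np.array([.198,.98,0]);u=np.array([.98,-.198,0]);P=np.array([.514,-.1245,.1795])
    s=r.read_state();e=s["ee_pos"];d=e-P
    print("t",s["time"],"rel front mm",np.round([1e3*(d@u)+7.5,1e3*(d@v),1e3*d[2]-19],1),"F",np.round(s["contact_force"],1),"w",round(s["grip_width"],3),np.round(s["tool_rot"],1))
    out=[]
    for n in("wrist","scene"):
        p=r.grab_frame(n);im=p["color"].copy()
        f=240/np.tan(np.radians(p["fovy"]/2));Ti=np.linalg.inv(p["T"])
        S=1 if n=="wrist" else 5;x0,y0=(0,0) if S==1 else (205,145)
        big=im if S==1 else cv2.resize(im[y0:y0+96,x0:x0+128],None,fx=S,fy=S,interpolation=cv2.INTER_CUBIC)
        for k in(-1,1):
          for dz,c in((.019,(0,0,255)),(0,(0,255,0))):
              q=e-[0,0,dz]+k*.0175*v+.0075*u
              c2=Ti@np.r_[q,1];m=c2[:2]/c2[2];m=m*(1+p["k1"]*(m@m))*f+[p["cx"],p["cy"]]
              a=(m+.5-[x0,y0])*S
              if abs(a).max()<2000: cv2.circle(big,tuple(int(t) for t in a),3,c,-1)
        out.append(big)
        for t in("door_edge","thumb_ledge"):
            for q in r.spot_point(p,t)[:1]:
                W=w(p,q["location"])-P;print(n,t,np.round(1e3*np.array([W@u,W@v,W[2]]),1),round(q["confidence"],2))
    cv2.imwrite("pics/"+fn,cv2.resize(np.hstack(out),(800,300)))
ov(sys.argv[1])
E
python3 ov.py v5.png
```

```text
t 7.05 rel front mm [-64.   -0.   44.9] F [ 0.8 -0.1  0.5] w 0.011 [-180.     0.   168.8]
wrist door_edge [-41.8   1.1  67.7] 0.85
wrist thumb_ledge [-24.6   1.2  21.3] 0.81
scene door_edge [-42.1   0.8  71. ] 0.95
scene thumb_ledge [-24.5  -0.8  24.6] 0.89
```

View pics/v5.png

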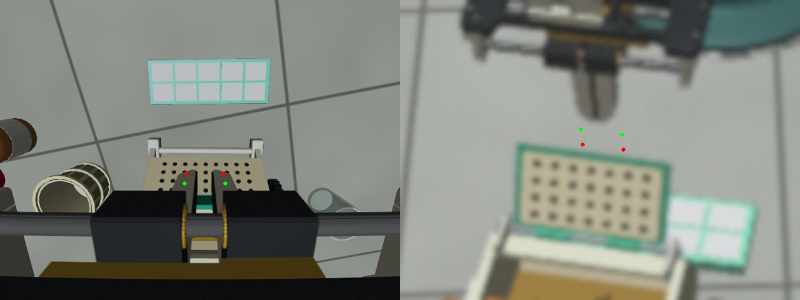

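{"fn": "carry_out", "kwargs": {"commands": [0,0,0,0.8,0,0,0,0,0,0,0.7,0,0,0,0,-0.8,0,0,0,0,0,0,-0.8,0,0,0,0,0,0,-0.6,0,0,0,0,0,0,-0.6,0,0,0,0,0,0,-0.6,0,0,0,0,0,0,0,0,0,0,0,0]}}

```text
time: 8.15
ee_pos: [0.4779, -0.1171, 0.2283]
tool_rot: [-180.0, -0.0, 168.8]
contact_force: [0.4, -0.7, 0.2]
grip_width: 0.001
grip_force: 0.0
```

```bash
python3 ov.py v6.png
```

```text
t 8.15 rel front mm [-29.4   0.1  29.8] F [ 0.4 -0.7  0.2] w 0.001 [-180.    -0.   168.8]
wrist door_edge [-28.    1.6  72.6] 0.97
scene door_edge [-29.9  -3.5  72.5] 0.62
scene thumb_ledge [-23.2  -0.   29.6] 0.68
```

View pics/v6.png

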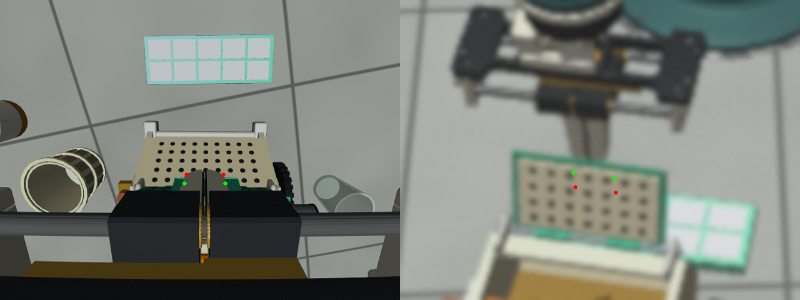

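{"fn": "carry_out", "kwargs": {"commands": [0,-0.5,0,-0.7,0,0,0,0,-0.5,0,-0.7,0,0,0,0,-0.5,0,-0.6,0,0,0,0,-0.7,0,0,0,0,0,0,-0.7,0,0,0,0,0,0,-0.7,0,0,0,0,0,0,-0.7,0,0,0,0,0,0,0,0,0,0,0,0]}}

```text
time: 9.25
ee_pos: [0.52, -0.1255, 0.2479]
tool_rot: [180.0, -0.0, 168.8]
contact_force: [0.4, 0.7, -0.2]
grip_width: 0.0007
grip_force: 0.0
```

```bash
python3 ov.py v7.png
```

```text
t 9.25 rel front mm [13.6  0.2 49.4] F [ 0.4  0.7 -0.2] w 0.001 [180.   -0.  168.8]
wrist door_edge [-19.2   1.9  75.8] 0.63
wrist thumb_ledge [-16.9  -2.7  27.8] 0.89
scene door_edge [-22.6   0.7  77.2] 0.62
scene thumb_ledge [-20.    0.1  31.1] 0.6
```

View pics/v7.png

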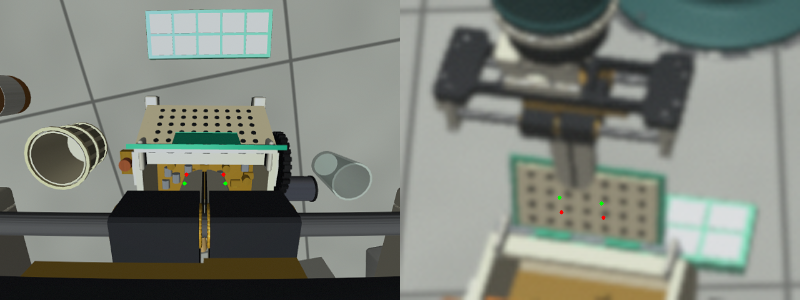

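{"fn": "carry_out", "kwargs": {"commands": [0,0,0,-1,0,0,0,0,0,0,-1,0,0,0,0,1.6,0,0,0,0,0,0,1.6,0,0,0,0,0,0,1.6,0,0,0,0,0,0,1.6,0,0,0,0,0,0,0,0,0,0,0,0,0,0,0,1.2,0,0,0,0,0,0,1.2,0,0,0,0,0,0,1.3,0,0,0,0,0,0,0,0,0,0]}}

```text
time: 10.65
ee_pos: [0.4562, -0.1127, 0.2286]
tool_rot: [180.0, -0.2, 168.8]
contact_force: [0.0, -0.1, 0.4]
grip_width: 0.0008
grip_force: 0.0
```

{"fn": "carry_out", "kwargs": {"commands": [0,-0.8,0,0,0,0,0,0,-0.8,0,0,0,0,0,0,-0.8,0,0,0,0,0,0,-0.7,0,0,0,0,0,0,-0.7,0,0,0,0,0,0,-0.7,0,0,0,0,0,0,-0.5,0,0,0,0,0,0,-0.5,0,0,0,0,0,0,0,0,0,0,0,0]}}

```text
time: 11.55
ee_pos: [0.511, -0.1237, 0.2312]
tool_rot: [180.0, -0.0, 168.8]
contact_force: [-0.0, 0.9, 0.3]
grip_width: 0.0006
grip_force: 0.0
```

```bash
python3 ov.py v8.png
```

```text
t 11.55 rel front mm [ 4.4  0.2 32.7] F [-0.   0.9  0.3] w 0.001 [180.   -0.  168.8]
wrist door_edge [ 8.4  2.3 81.2] 0.56
wrist thumb_ledge [-3.5 -5.8 30.7] 0.87
scene thumb_ledge [-2.9 -0.8 36.2] 0.84
```

View pics/v8.png

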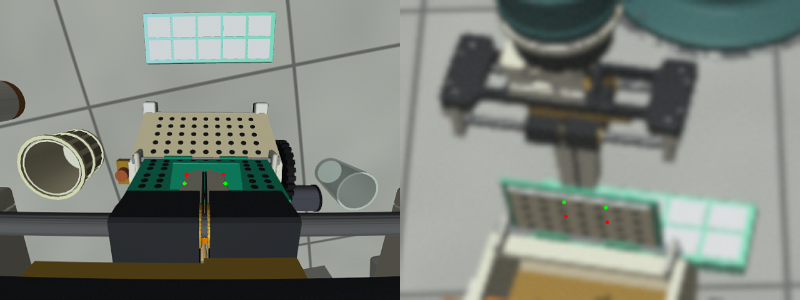

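{"fn": "carry_out", "kwargs": {"commands": [0,-0.5,0,0,0,0,0,0,-0.5,0,0,0,0,0,0,-0.5,0,0,0,0,0,0,-0.5,0,0,0,0,0,0,-0.5,0,0,0,0,0,0,-0.5,0,0.2,0,0,0,0,-0.5,0,0.4,0,0,0,0,-0.4,0,0.4,0,0,0,0,0,0,0,0,0,0]}}

```text
time: 12.75
ee_pos: [0.549, -0.1312, 0.2205]
tool_rot: [180.0, -0.1, 168.8]
contact_force: [-0.1, -0.4, 0.5]
grip_width: 0.0005
grip_force: 0.0
```

```bash
python3 ov.py n1.png
```

```text
t 12.75 rel front mm [43.1  0.4 22. ] F [-0.1 -0.4  0.5] w 0.0 [ 1.800e+02 -1.000e-01  1.688e+02]
wrist door_edge [  41.8 -231.3 -179.5] 0.27
wrist thumb_ledge [14.5  0.4 29.9] 0.68
scene door_edge [45.5 -0.1 61.4] 0.57
```

{"fn": "carry_out", "kwargs": {"commands": [0,-0.1,0,0.4,0,0,0,0,-0.3,0,0.5,0,0,0,0,-0.4,0,0.5,0,0,0,0,-0.3,0,0.5,0,0,0,0,0,0,0,0,0,0]}}

```text
time: 13.55
ee_pos: [0.5597, -0.1333, 0.2012]
tool_rot: [180.0, -0.1, 168.8]
contact_force: [0.0, 0.6, -0.1]
grip_width: 0.0002
grip_force: 0.0
```

```bash
python3 ov.py v9.png
```

```text
t 13.55 rel front mm [54.   0.4  2.7] F [ 0.   0.6 -0.1] w 0.0 [ 1.800e+02 -1.000e-01  1.688e+02]
wrist door_edge [65.   2.7 43.3] 0.94
wrist thumb_ledge [23.9 -4.3 24.1] 0.79
scene door_edge [64.8 -0.6 40.8] 0.95
scene thumb_ledge [27.2  0.4 25.8] 0.67
```

View pics/v9.png

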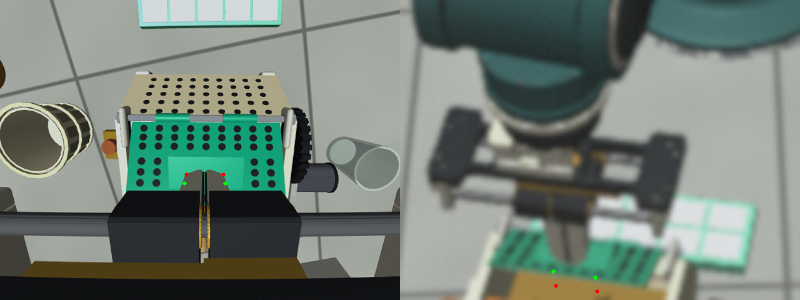

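{"fn": "carry_out", "kwargs": {"commands": [0,-0.4,0,0.5,0,0,0,0,-0.4,0,0.5,0,0,0,0,-0.4,0,0.5,0,0,0,0,-0.2,0,0.5,0,0,0,0,-0.1,0,0.4,0,0,0,0,0,0,0.3,0,0,0,0,0,0,0,0,0,0]}}

```text
time: 14.55
ee_pos: [0.5744, -0.1363, 0.1752]
tool_rot: [180.0, 0.0, 168.8]
contact_force: [0.3, -0.6, 0.4]
grip_width: 0.0002
grip_force: 0.4
```

```bash
python3 ov.py n2.png
```

```text
t 14.55 rel front mm [ 69.    0.4 -23.3] F [ 0.3 -0.6  0.4] w 0.0 [180.    0.  168.8]
wrist thumb_ledge [36.6 -3.2  6.9] 0.78
scene door_edge [74.7 -0.4  7.3] 0.62
scene thumb_ledge [35.1  0.5 12.3] 0.62
```

{"fn": "carry_out", "kwargs": {"commands": [0,0,0,0.2,0,0,0,0,0,0,0.2,0,0,0,0,0,0,0.1,0,0,0,0,0,0,0,0,0,0]}}

```text
time: 15.25
ee_pos: [0.5748, -0.1364, 0.1731]
tool_rot: [-180.0, 0.2, 168.8]
contact_force: [-5.7, 1.8, 20.9]
grip_width: 0.0005
grip_force: 8.0
```

{"fn": "carry_out", "kwargs": {"commands": [0,0,0,-1.0,0,0,0,0,0,0,-1.0,0,0,0,0,0,0,-0.5,0,0,0,0,1.1,0,0,0,0,0,1.1,0,0,0,0,0,0,1.1,0,0,0,0,0,0,1.1,0,0,0,0,0,0,0,0,0,0,0,0]}}

```text
invalid input
```

Row 4 was one number short.

{"fn": "carry_out", "kwargs": {"commands": [0,0,0,-1.0,0,0,0,0,0,0,-1.0,0,0,0,0,0,0,-0.5,0,0,0,0,1.1,0,0,0,0,0,0,1.1,0,0,0,0,0,0,1.1,0,0,0,0,0,0,1.1,0,0,0,0,0,0,0,0,0,0,0,0]}}

```text
time: 16.05
ee_pos: [0.5299, -0.1274, 0.1956]
tool_rot: [-180.0, 0.0, 168.8]
contact_force: [0.9, -0.3, 1.3]
grip_width: 0.0007
grip_force: 0.0
```

```bash
python3 ov.py v10.png; python3 -c "
from h import *
look('top',['thumb_ledge','door_edge','lip_edge','unit','door_panel'])"
```

```text
t 16.05 rel front mm [23.7  0.3 -2.9] F [ 0.9 -0.3  1.3] w 0.001 [-180.     0.   168.8]
scene door_edge [72.7 -2.1  6.8] 0.91
scene thumb_ledge [34.4  1.2  9.1] 0.7
top door_edge [ 5.628e-01 -1.299e-01  3.000e-04] 0.4
top lip_edge [ 6.483e-01  9.610e-02 -5.000e-04] 0.62
top unit [ 0.5629 -0.1261 -0.0007] 0.84
```

View pics/v10.png

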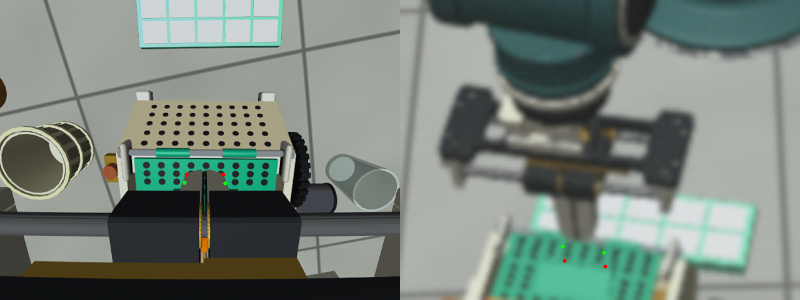

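{"fn": "carry_out", "kwargs": {"commands": [0,0,0,0.7,0,0,0,0,0,0,0.7,0,0,0,0,0,0,0.5,0,0,0,0,0,0,0,0,0,0]}}

```text
time: 17.05
ee_pos: [0.5308, -0.1276, 0.1752]
tool_rot: [180.0, -0.1, 168.8]
contact_force: [1.0, -0.6, -0.1]
grip_width: 0.0003
grip_force: 0.0
```

{"fn": "carry_out", "kwargs": {"commands": [0,0,0,0.2,0,0,0,0,-0.4,0,0,0,0,0,0,-0.4,0,0,0,0,0,0,-0.4,0,0,0,0,0,0,-0.2,0,0,0,0,0,0,0,0,0,0,0,0]}}

```text
time: 17.65
ee_pos: [0.5451, -0.1305, 0.1746]
tool_rot: [-180.0, -0.0, 168.8]
contact_force: [-3.6, 0.4, 1.7]
grip_width: 0.0005
grip_force: 1.6
```

```bash
python3 ov.py n3.png
```

```text
t 17.65 rel front mm [ 39.2   0.3 -23.9] F [-3.6  0.4  1.7] w 0.0 [-180.    -0.   168.8]
scene door_edge [78.9 -3.2  4.9] 0.74
scene thumb_ledge [37.7 -0.8  7. ] 0.59
```

{"fn": "carry_out", "kwargs": {"commands": [0,-0.3,0,0,0,0,0,0,-0.3,0,0,0,0,0,0,-0.3,0,0,0,0,0,0,-0.2,0,0,0,0,0,0,0,0,0,0,0,0]}}

```text
time: 18.45
ee_pos: [0.5557, -0.1326, 0.1744]
tool_rot: [-180.0, -0.0, 168.8]
contact_force: [-3.9, 0.4, 2.1]
grip_width: 0.0005
grip_force: 1.8
```

```bash
python3 ov.py n4.png;  python3 -c "
from h import *
look('scene',['lip_edge','unit'])"
```

```text
t 18.45 rel front mm [ 49.9   0.3 -24.1] F [-3.9  0.4  2.1] w 0.0 [-180.    -0.   168.8]
wrist thumb_ledge [  42.  -230.8 -178.1] 0.66
scene door_edge [89.9 -4.   6.4] 0.85
scene thumb_ledge [51.  -2.9  8.1] 0.98
scene lip_edge [ 0.5918 -0.141   0.1883] 0.93
scene unit [ 0.6413  0.0929 -0.0015] 0.75
```

Good; push until the stop shows in the force.

{"fn": "carry_out", "kwargs": {"commands": [0,-0.2,0,0,0,0,0,0,-0.2,0,0,0,0,0,0,0,0,0,0,0,0]}}

```text
time: 19.2
ee_pos: [0.5581, -0.1331, 0.1742]
tool_rot: [-180.0, -0.2, 168.8]
contact_force: [-18.1, 2.6, 6.1]
grip_width: 0.0003
grip_force: 9.3
```

{"fn": "carry_out", "kwargs": {"commands": [0,0.4,0,0,0,0,0,0,0.4,0,0,0,0,0,0,0,0,-2,0,0,0,0,0,0,-3,0,0,0,0,0,0,-4,0,0,0,0,4,0,-2,0,0,0,0,4,0,0,0,0,0,0,4,0,0,0,0,0,0,4,0,0,0,0,0,0,0,0,0,0,0,0]}}

```text
time: 20.2
ee_pos: [0.3922, -0.1, 0.2859]
tool_rot: [-180.0, 0.2, 168.8]
contact_force: [0.1, -0.4, 0.9]
grip_width: 0.0002
grip_force: 0.0
```

```bash
python3 ov.py n5.png;  python3 -c "
from h import *
N=['lip_edge','unit','door_edge','thumb_ledge']
look('scene',N);look('top',N);look('wrist',N)"
```

```text
t 20.2 rel front mm [-1.167e+02 -1.000e-01  8.740e+01] F [ 0.1 -0.4  0.9] w 0.0 [-180.     0.2  168.8]
wrist thumb_ledge [51.3 -1.   9.2] 0.89
scene door_edge [91.6 -3.6  4.4] 0.85
scene thumb_ledge [52.1 -2.2 12.6] 0.84
scene lip_edge [ 0.5932 -0.1416  0.1889] 0.78
scene unit [ 0.5609 -0.1347 -0.0015] 0.98
scene door_edge [ 0.6048 -0.1448  0.1859] 0.96
scene thumb_ledge [ 0.5621 -0.1338  0.1866] 0.78
top lip_edge [ 0.5939 -0.1352  0.1929] 0.63
top unit [ 5.604e-01 -1.262e-01  4.000e-04] 0.9
top door_edge [ 0.6083 -0.138   0.1829] 0.72
top thumb_ledge [ 0.5639 -0.1263  0.1891] 0.93
wrist unit [ 0.5579 -0.1337  0.0012] 0.76
wrist thumb_ledge [ 0.5691 -0.1358  0.1879] 0.53
```

Ledge at 52 mm from the pin's start (18 mm slid), edge about 12 mm past the lip and below it, unit unmoved.

```bash
python3 -c "
from rig import r
print(r.finish_job())"
```

```text
the job is handed in; nothing more can be done
None
```

The door is folded flat and its free edge is tucked about 12 mm under the lip (full 18 mm slide by the camera readings), with the hand clear, and I have handed the job in; on the first try the fingertip slipped over the top of the half-open door, and no verdict came back.

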